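# Snap the retaining clip onto the drive spindle

### The arm

A 6-joint arm with a two-finger parallel gripper is mounted at the origin on a cart in front of the work surface, level with it; the furniture and walls round the work are solid. World frame = base frame: x ahead of the robot, y to its left, z up, the work surface at z = 0. Lengths are in mm, angles in degrees, forces in N, time in s.
With the tool pointing down it reaches from about 300 to 850 mm from the base axis. Payload 4.2 kg.
Tool frame: the origin (TCP) lies at the very end of the fingers, on their centre line; the grasp point (between the pads) lies 19 mm behind it (env.grasp_offset is the distance from the TCP to the grasp point, in mm); z points along the fingers, y is the line along which they close (so a half turn about z gives the same grasp; the last joint's range is limited). The gripper opens to 91 mm and grips with 3 to 60 N. Pads are 32 mm wide; open, the fingers measure 118 mm over their backs; the gripper's body (76 mm by 178 mm) begins 60 mm behind the grasp point.
Start: joints at [-75.573, 18.312, 89.639, -0, 72.044, -1.146], TCP at [154.371, -553.91, 181.976] pointing down, gripper open.
Joint ranges: [-177.97, 177.97], [-48.28, 115.42], [12.27, 149.76], [-77.06, 257.06], [2.81, 150.46], [-146.56, 146.56]. Speed limits (degrees/s): [147.25, 147.25, 180, 180, 180, 180].

### API

Orientations are given as [roll, pitch, yaw] about the fixed x, y, z axes, in that order (R = Rz(yaw) Ry(pitch) Rx(roll)).
In Python, from workcell import env, eyes gives the robot as it stands.
- The arm moves only by the tool send_rows, never from a script. Its arguments are lists of equal length, an entry for each row: "grip": the opening, from -1 (shut) to 1 (fully open), so that 0 is half open; "xyz": the shift along the world's x, y, z in m, a list of three; "yaw": the turn about the world's z in degrees. A call has 1 to 8 rows; each row is the pose to reach, as a shift and turn from the pose commanded when the call began; what a row does not reach only later rows make up. A row lasts 1/12 s, in which the tool goes at most 41.7 mm and 7.16 degrees, less where a joint would pass 70% of its speed; a pose out of reach is approached as far as the arm can. A call with a gripper value outside its range is refused whole. The fingers move at their own pace and stop on an object; "grip_force" is the grip in N (left out, the last holds). Time passes only in rows, so rows that repeat a pose let the fingers close. It gives the time, the measured TCP pose, the force, the opening and the grip force at its end, in the units of the state.
- env.state(): the state, without advancing time (a new reading comes with each control period).
- eyes.grab_frame(name): name is "scene" or "side" or "wrist"; returns a dict with "frame" (420x560x3 uint8, red, green, blue), "fx", "fy", "cx", "cy" (pixels), "D" ([k1, k2, p1, p2, k3] as OpenCV has them; the pictures are not rectified), "pose" (4x4, takes a point from camera to world coordinates). Camera axes: x right, y down, z forward; pixel columns grow to the right and rows downward; lengths in mm; the calibration is good to about 2 mm. A picture is of the moment at which its call begins. There is no depth.
- env.job_done(): hands the job in; it is judged then, once.
The state is a dict: "time_s": time; "qpos": joint angles; "qvel": joint speeds; "effort": joint torques, N m; "ee_pos": TCP position; "ee_rot": TCP orientation; "force": force on the tool from outside, world axes, zero at the start; "torque": the same for the moment, N m; "gripper_width": finger opening in mm; "gripper_force": force on a finger pad.
Only numpy, scipy, OpenCV 4.12 (cv2) and the standard library are available. Lean on these libraries where they do the work, as an engineer would, in place of code of your own. Each camera call takes 0.05 s, during which the arm holds its last target. There are 200 camera calls.

### The job

Pick up the open steel spring clip by its upright tab and press it, jaws first, from the front of the drive stand into the groove of the spindle until it snaps fully home round the shaft, its tab pointing back to the front. The spindle yields as you press, so go by feel: keep pressing until the clip snaps, but never so hard that you strain the spindle (stay under 20 N). Let go of the clip and leave the other things on the bench where they are.

Things in the scene. Friction and masses are not known exactly. Their poses are not given: they have to be found in the camera images.
- clip: Loose open spring clip, plain steel, 65 x 44 mm in plan, 70 to 95 g, flat on the worktop, jaws towards its +x, tab upright. Origin: underside, at the shaft's centre when seated; z up. The flat part is 6 mm thick. Its bridge (x -22 to -12 mm, 38 mm wide in y) carries two sprung jaws reaching to x +17 mm; the bridge's front face x = -12 mm meets the shaft when home.
- clip_tab (a point): Where to grip the clip's upright tab: 39 mm behind the clip's origin (x = -39 mm), 25 mm above its underside. The tab spans x -48 to -30 mm, is 10 mm thick across y (pinch it there) and stands from the underside up to 36 mm. Axes as the clip.
- clip_seat (a point): Centre of the clip's seat, 3 mm above the underside (mid-thickness). Axes as the clip. Lobes inside the jaw ends (radius 3 mm, at x 9.5, y +-11.4 mm) leave a 17 mm throat that must spread over the 24 mm shaft; they first touch it when the seat is still about 19 mm short of home. Flared tips lie ahead of them.
- stand: Fixed drive stand: base plate 166 x 76 x 10 mm (x -60 to +106 mm) with two rails along x and end bars up to z = 25 mm; origin on the worktop midway between the rails, z up. Its front is -x, the robot's side; the clip is pressed on along +x.
- carriage_top (a point): On the carriage (70 x 66 mm, top 30 mm over the worktop, axes as the stand) that bears the spindle; the point lies 30 mm over the worktop on the spindle's unloaded axis. It slides along +x with about 2.5 N of friction up to a stop; 0 to 40 mm of that travel is left at the start, how much is not told.
- groove (a point): Centre of the groove in the upright spindle, 67 mm over the worktop, axes as the stand; moves with the spindle. Groove 10 mm high (62 to 72 mm over the worktop), shaft in it 24 mm in diameter; washer 40 mm across below it, pulley 52 mm across with top at 57 mm. The clip needs about 10 to 15 N of push to spread over the shaft, then the force drops and it goes home.
- spindle_top (a point): Top centre of the spindle's head (34 mm across, 9 mm high, top 81 mm over the worktop). The spindle yields along the stand's +x on its rubber mount, 0.67 mm per newton, and springs back; sideways it is rigid. Pressed over by more than 13.3 mm relative to the carriage (20 N) it counts as strained.
- petri_dish: Bystander: loose flat petri dish, 92 mm across, 16 mm high; origin at the centre of its underside.
- tape: Bystander: loose roll of tape lying flat, 104 mm across, 25 mm high; origin at the centre of its underside.
- tip_box: Bystander: loose box of pipette tips, 86 x 121 x 67 mm; origin at the centre of its underside.

How it is judged (in metres and radians):
On the way, in this order (a step that is already met when the one before it is completed fails the run):
1. the clip has been lifted off the worktop (height (world z) of clip_seat above 0.03 m), for 0.1 s.
2. the clip is pressed against the shaft, level with the groove (contact force between clip and stand above 3 N and horizontal distance between clip_seat and groove below 0.021 m and z of clip_seat in the frame of groove between -0.003 and 0.003 m), for 0.05 s.
3. the clip is home in the groove (horizontal distance between clip_seat and groove below 0.0025 m and z of clip_seat in the frame of groove between -0.003 and 0.003 m), for 0.2 s.
At the end, for the whole second after the job is handed in: The clip sits in the spindle's groove with its seat centre within 2.5 mm of the shaft's axis and within 3 mm of mid-groove in height, level within 0.15 rad, its tab pointing to the front of the stand within 0.35 rad, released and at rest (all of step 3 and angle between clip's own z axis and vertical below 0.15 rad and angle between the x axis of clip and the x axis of stand, either way round below 0.35 rad and x of clip_tab in the frame of groove below -0.03 m and linear speed of clip below 0.02 m/s); the robot touches nothing.
It fails at once if the spindle was pressed over by more than 13.3 mm on its rubber mount (more than 20 N) (x of groove in the frame of carriage_top above 0.0133 m).
It fails at once if the gripper itself pushed on the stand or spindle with more than 10 N (contact force between the fingers and stand above 10 N).
It fails at once if a bystander was moved more than 20 mm (distance of any of petri_dish, tape, tip_box from where it was at the start of the episode above 0.02 m).
It also fails if it takes over 70 s, if anything falls off the work surface, if the arm or the gripper's body presses on something with over 40 N, if the wrist force passes 120 N, or if a joint passes its speed limit or range.

## Working session

There is one attempt and no reset: what is moved stays moved. The work goes in short steps, Python scripts to look and compute and a tool call to move; the robot and the scene stay as the last step left them, time stands still between calls to the robot, and variables do not carry over. Pictures are saved under pics/ and viewed, at most 10 in all, crops included, and the job is handed in when it is done.

Besides the shell and the picture viewer there is one more tool, called after "Call:" as name([rows], argument=value, ...), one row to a line, values as JSON. send_rows: Moves the arm, as the interface text tells. Its arguments: {"type":"object","properties":{"grip":{"type":"array"},"xyz":{"type":"array"},"yaw":{"type":"array"},"grip_force":{"type":"number"}},"required":["grip","xyz","yaw"]}

```bash
mkdir -p pics
cat > h.py <<'E'
import numpy as np, cv2, pickle
def grab(names):
    from workcell import eyes
    for n,f in names:
        d=eyes.grab_frame(n); pickle.dump(d,open(f'pics/{f}.pkl','wb'))
        cv2.imwrite(f'pics/{f}.png',d['frame'][:,:,::-1])
def load(f): return pickle.load(open(f'pics/{f}.pkl','rb'))
def KD(d): return np.array([[d['fx'],0,d['cx']],[0,d['fy'],d['cy']],[0,0,1.]]),np.array(d['D'],float)
def ray(d,u,v):
    K,D=KD(d); p=cv2.undistortPoints(np.array([[[u,v]]],float),K,D)[0,0]
    T=np.array(d['pose']); return T[:3,3],T[:3,:3]@np.array([p[0],p[1],1.])
def onz(d,u,v,z):
    o,r=ray(d,u,v); return o+r*(z-o[2])/r[2]
def tri(obs):
    A=np.zeros((3,3));b=np.zeros(3)
    for d,u,v in obs:
        o,r=ray(d,u,v); r/=np.linalg.norm(r); P=np.eye(3)-np.outer(r,r); A+=P;b+=P@o
    return np.linalg.solve(A,b)
def proj(d,X):
    K,D=KD(d); T=np.linalg.inv(np.array(d['pose'])); r,_=cv2.Rodrigues(T[:3,:3])
    return cv2.projectPoints(np.array(X,float).reshape(-1,1,3),r,T[:3,3],K,D)[0][:,0]
E
python3 - <<'E'
from h import *
grab([('scene','s0'),('side','d0'),('wrist','w0')])
a=[cv2.imread(f'pics/{f}.png') for f in('s0','d0')]
for f in('s0','d0'): print(load(f)['pose'])
from workcell import env; print(env.state())
E
```

```text
[[-5.95424439e-01 -3.63916137e-01  7.16264464e-01 -2.03153381e+02]
 [-8.03316546e-01  2.55980870e-01 -5.37732574e-01  5.90516323e+02]
 [ 1.23395603e-02 -8.95566212e-01 -4.44757120e-01  5.51185647e+02]
 [ 0.00000000e+00  0.00000000e+00  0.00000000e+00  1.00000000e+00]]
[[ 9.90567293e-01 -7.58242741e-02  1.14136402e-01  4.60712184e+02]
 [-1.35761750e-01 -6.56008157e-01  7.42443295e-01 -7.22769559e+02]
 [ 1.85791869e-02 -7.50935402e-01 -6.60114260e-01  7.34480637e+02]
 [ 0.00000000e+00  0.00000000e+00  0.00000000e+00  1.00000000e+00]]
{'time_s': 0.15, 'qpos': array([-7.55734452e+01,  1.83425375e+01,  8.96887233e+01,  2.19106817e-03,
        7.20418614e+01, -1.14656520e+00]), 'qvel': array([ 0.05708426, -0.12818007, -0.18874751,  0.01491977, -0.02664295,
        0.0873637 ]), 'effort': array([ 8.13245260e-04, -4.12772226e+01, -2.32153487e+01,  7.27877277e-02,
        4.33533790e-02, -9.82948609e-05]), 'ee_pos': array([ 154.27769198, -553.50519119,  181.33136466]), 'ee_rot': array([-1.79926934e+02, -3.54621809e-03,  1.55724409e+01]), 'force': array([ 0.05779865,  0.05208408, -0.38168113]), 'torque': array([-1.56077178e-02,  2.97811673e-05, -2.32365317e-02]), 'gripper_force': 0.0, 'gripper_width': 91.06549846310658}
```

View pics/s0.png

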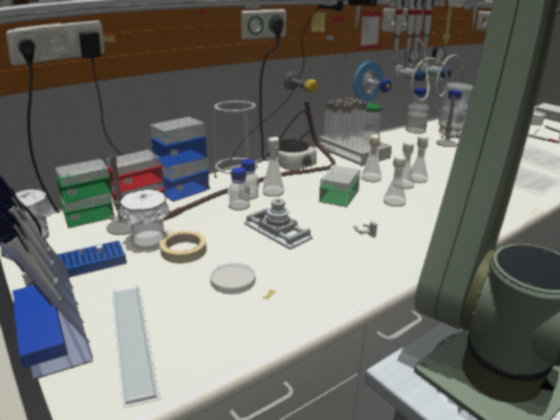

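View pics/d0.png

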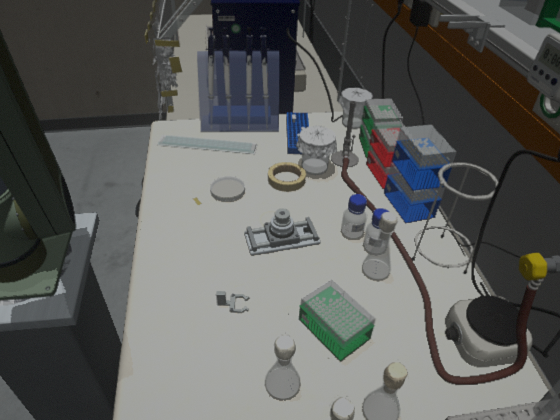

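The scene picture shows the stand near (280,222) and the clip near (368,229). In the side picture they are near (283,232) and (233,300). I'll enlarge these areas.

Run:
```python
from h import *
def crop(f,x,y,w,h,s): return cv2.resize(cv2.imread(f'pics/{f}.png')[y:y+h,x:x+w],None,fx=s,fy=s,interpolation=cv2.INTER_CUBIC)
# side: stand 100x60 x4 =... layout 800x600 : four 400x300 tiles
t=[crop('d0',236,196,100,75,8),crop('d0',200,275,66.7.__int__(),50,8)]
cv2.imwrite('pics/c1.png',t[0])
b=np.zeros((600,800,3),np.uint8)
q=crop('d0',210,280,50,37,8); b[:296,:400]=q
q=crop('s0',345,212,50,37,8); b[:296,400:]=q
q=crop('s0',235,190,100,37,1) if 0 else crop('s0',236,192,100,60,5); b[300:600,:500]=q
cv2.imwrite('pics/c2.png',b)
```

```text
(no output)
```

View pics/c1.png

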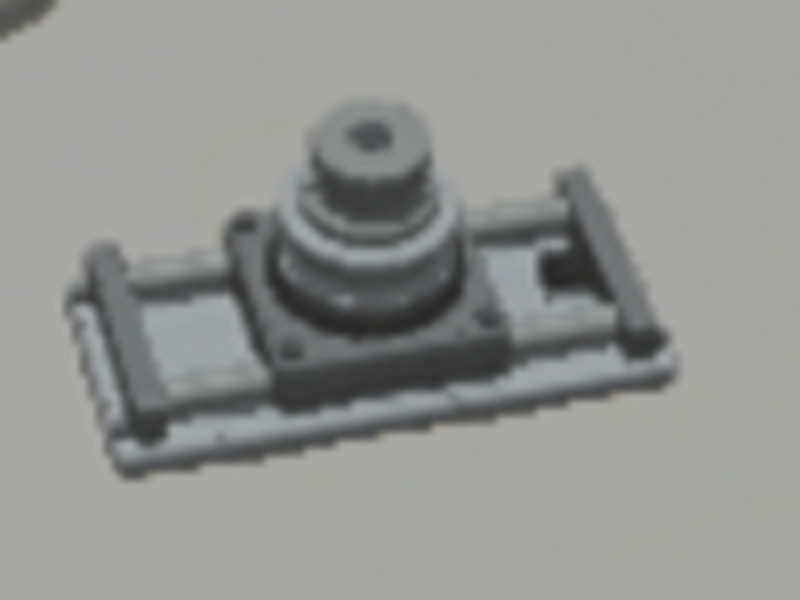

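View pics/c2.png

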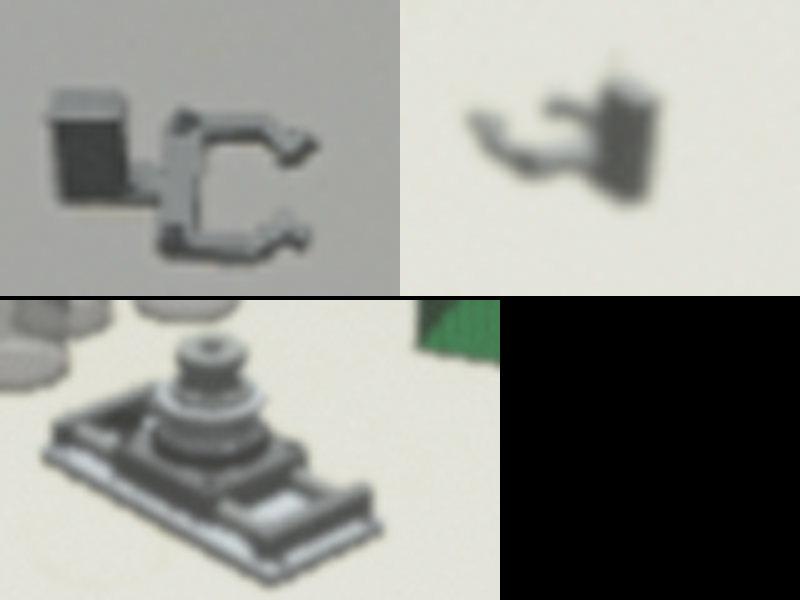

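The side crop shows the spindle top centre at (371,137), the stand's lower edge from (130,473) to (672,385), the tab top centre at (88,107), and jaw tips at (315,147) and (308,238). The scene crop shows the spindle top at (212,345) and the tab top at (630,92).

Run:
```python
from h import *
np.set_printoptions(precision=1,suppress=True)
s,d=load('s0'),load('d0')
S=lambda u,v:(236+u/8,196+v/8)
C=lambda u,v:(210+u/8,280+v/8)
S2=lambda u,v:(236+u/5,192+(v-300)/5)
C2=lambda u,v:(345+(u-400)/8,212+v/8)
print('top tri',tri([(d,*S(371,137)),(s,*S2(212,345))]),onz(d,*S(371,137),81),onz(s,*S2(212,345),81))
for p in[(125,473),(672,385),(70,310)]: print('base side',p,onz(d,*S(*p),0))
for p in[(45,462),(270,585),(380,530)]: print('base scene',p,onz(s,*S2(*p),0))
print('tab tri',tri([(d,*C(88,107)),(s,*C2(630,92))]),onz(d,*C(88,107),36),onz(s,*C2(630,92),36))
for p in[(315,147),(308,238),(190,112),(200,232),(170,250)]: print('clip',p,onz(d,*C(*p),5))
for p in[(50,97),(122,97),(128,122),(52,122)]: print('tabtop',onz(d,*C(*p),36))
# carriage top corners (z30)
for p in[(278,380),(510,340),(230,225),(455,180)]: print('carr',onz(d,*S(*p),30))
```

```text
top tri [595.1   9.3  79.9] [595.    8.2  81. ] [593.   10.7  81. ]
base side (125, 473) [521.  -34.7   0. ]
base side (672, 385) [682.  -18.8   0. ]
base side (70, 310) [511.6  32.7   0. ]
base scene (45, 462) [669.1  56.6   0. ]
base scene (270, 585) [512.3  36.3   0. ]
base scene (380, 530) [521.8 -35.6   0. ]
tab tri [ 447.5 -161.2   32.3] [ 447.8 -163.9   36. ] [ 442.5 -155.7   36. ]
clip (315, 147) [ 503.9 -158.9    5. ]
clip (308, 238) [ 499.4 -186.8    5. ]
clip (190, 112) [ 473.1 -143.9    5. ]
clip (200, 232) [ 472.9 -181.7    5. ]
clip (170, 250) [ 465.1 -186.3    5. ]
tabtop [ 438.6 -159.7   36. ]
tabtop [ 456.3 -161.8   36. ]
tabtop [ 457.3 -169.7   36. ]
tabtop [ 438.8 -167.5   36. ]
carr [564.3 -32.7  30. ]
carr [631.3 -24.7  30. ]
carr [558.8  31.7  30. ]
carr [627.3  43.4  30. ]
```

Call:
send_rows([
  [0.024, 0.032, 0],
  [0.048, 0.064, 0],
  [0.072, 0.096, 0],
  [0.096, 0.128, 0],
  [0.12, 0.16, 0],
  [0.144, 0.192, 0],
  [0.168, 0.224, 0],
  [0.192, 0.256, 0],
], grip=[1, 1, 1, 1, 1, 1, 1, 1], yaw=[-3, -6, -9, -12, -15, -18, -21, -23.5])

```text
time_s: 0.82
ee_pos: [347.0, -296.1, 181.9]
ee_rot: [180.0, -0.0, -8.1]
force: [0.7, -0.3, -0.2]
gripper_width: 91.1
gripper_force: 0.0
```

Call:
send_rows([
  [0.024, 0.032, 0],
  [0.048, 0.064, 0],
  [0.07, 0.096, 0],
  [0.08, 0.11, 0],
  [0.08, 0.115, 0],
  [0.08, 0.115, 0],
  [0.08, 0.115, 0],
], grip=[0, 0, 0, 0, 0, 0, 0], yaw=[0, 0, 0, 0, 0, 0, 0])

```text
time_s: 1.4
ee_pos: [425.7, -183.2, 181.8]
ee_rot: [180.0, 0.1, -7.9]
force: [-1.5, -0.2, 0.3]
gripper_width: 47.7
gripper_force: 0.0
```

Run:
```python
from h import *
grab([('wrist','w1')])
print(load('w1')['pose'])
from workcell import env; s=env.state();print(s['ee_pos'],s['ee_rot'],s['qpos'],s['gripper_width'])
```

```text
[[-1.38790264e-01 -9.61468333e-01 -2.37309729e-01  4.91994620e+02]
 [-9.90320447e-01  1.35142117e-01  3.16547088e-02 -1.92426613e+02]
 [ 1.63553896e-03  2.39406042e-01 -9.70918159e-01  3.84641779e+02]
 [ 0.00000000e+00  0.00000000e+00  0.00000000e+00  1.00000000e+00]]
[ 425.66028238 -183.65603567  181.85503156] [ 1.79967388e+02  3.25755682e-02 -7.97097449e+00] [-2.47275624e+01  8.25103635e+00  1.03276152e+02 -4.36578793e-02
  6.84946073e+01  7.32594151e+01] 45.9635576440211
```

View pics/w1.png

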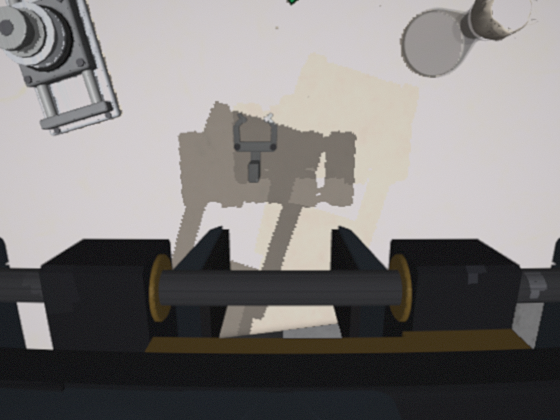

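The wrist picture shows the clip at (254,150) with its tab towards the gripper, and the stand at upper left. I'll take closer wrist pictures of both.

Call:
send_rows([
  [-0.008, 0.004, -0.03],
  [-0.015, 0.008, -0.06],
  [-0.025, 0.016, -0.09],
  [-0.025, 0.016, -0.1],
  [-0.025, 0.016, -0.1],
  [-0.025, 0.016, -0.1],
], grip=[0, 0, 0, 0, 0, 0], yaw=[0, 0, 0, 0, 0, 0])

```text
time_s: 1.95
ee_pos: [401.2, -168.0, 82.1]
ee_rot: [180.0, 0.0, -8.0]
force: [-0.2, -0.5, 0.2]
gripper_width: 45.4
gripper_force: 0.0
```

Run:
```python
from h import *
grab([('wrist','w2')])
```

Call:
send_rows([
  [0, 0.02, 0.03],
  [0.01, 0.055, 0.05],
  [0.015, 0.09, 0.05],
  [0.02, 0.13, 0.05],
  [0.02, 0.165, 0.05],
  [0.02, 0.175, 0.05],
  [0.02, 0.175, 0.05],
  [0.02, 0.175, 0.05],
], grip=[0, 0, 0, 0, 0, 0, 0, 0], yaw=[0, 3, 6, 9, 12, 15, 15, 15])

```text
time_s: 2.67
ee_pos: [422.6, 8.0, 133.3]
ee_rot: [179.9, -0.2, 7.1]
force: [0.4, 0.6, 0.9]
gripper_width: 45.5
gripper_force: 0.0
```

Run:
```python
from h import *
grab([('wrist','w3')])
from workcell import env; s=env.state();print(s['ee_pos'],s['ee_rot'],s['force'])
s,d=load('s0'),load('d0')
a=load('w2');b=load('w3')
p=proj(a,[[475,-168,15]])[0];q=proj(b,[[600,10,30]])[0];print(p,q)
o=np.zeros((600,800,3),np.uint8)
def crop(f,c,w,h,sc,x):
    im=cv2.imread(f'pics/{f}.png'); x0=max(0,int(c[0]-w/2));y0=max(0,int(c[1]-h/2)); print(f,x0,y0,sc)
    t=cv2.resize(im[y0:y0+h,x0:x0+w],None,fx=sc,fy=sc,interpolation=cv2.INTER_CUBIC); o[:t.shape[0],x:x+t.shape[1]]=t
crop('w2',p,80,120,5,0); o[:,:400]=cv2.convertScaleAbs(o[:,:400],alpha=1.7)
crop('w3',q,160,240,2.5,400)
cv2.imwrite('pics/c3.png',o)
```

```text
[422.33009712   7.41596653 132.97721659] [ 1.79944523e+02 -1.31877071e-01  7.00723009e+00] [ 0.39937869  0.30217683 -0.58873582]
[264.38787113 108.52939935] [305.8483511  -31.31219203]
w2 224 48 5
w3 225 0 2.5
```

View pics/c3.png

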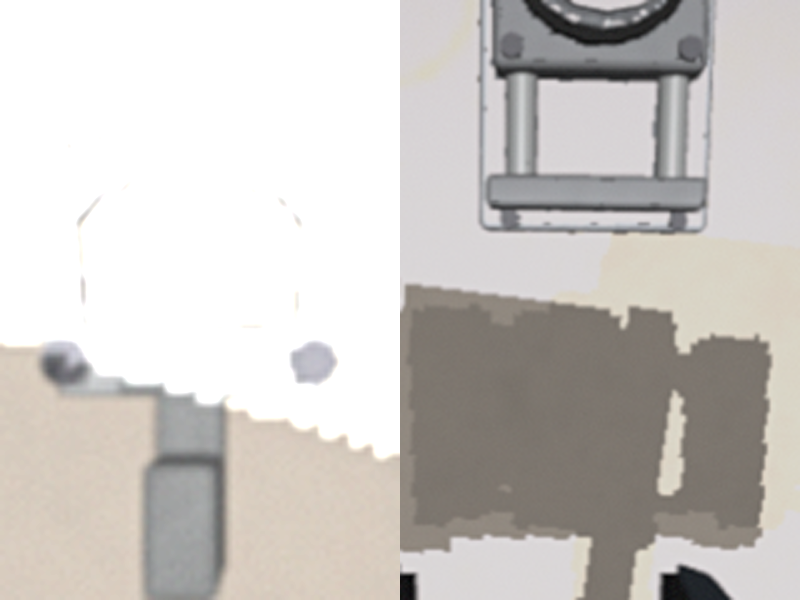

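In the crop the tab top spans (148..215, 465..597) and the bridge rivets are at (64,362) and (313,362). The base front edge runs (480,230) to (706,232).

Run:
```python
from h import *
np.set_printoptions(precision=1,suppress=True)
a=load('w2');b=load('w3')
A=lambda u,v:(224+u/5,48+v/5)
B=lambda u,v:(225+(u-400)/2.5,v/2.5)
ang=lambda p,q:np.degrees(np.arctan2(*(q-p)[1::-1]))
t=[onz(a,*A(*p),36) for p in[(148,465),(215,465),(148,597),(215,597)]]; print('tabtop',np.array(t),np.mean(t,0),ang(t[2],t[0]),ang(t[3],t[1]))
r=[onz(a,*A(*p),8) for p in[(64,362),(313,362)]]; print('riv',r,np.mean(r,0),ang(r[1],r[0])-90, 'tab-riv',ang(np.mean(t,0),np.mean(r,0)))
for n,z,L in[('basefront',5,[(480,231),(706,233)]),('bar',25,[(488,205),(704,208)]),('carr',30,[(497,65),(705,65)]),('holes',30,[(511,45),(690,46)]),('bolts',10,[(511,219),(678,218)])]:
  r=[onz(b,*B(*p),z) for p in L]; print(n,r,np.mean(r,0),ang(r[1],r[0])-90)
for L in[[(480,225),(482,20)],[(706,225),(714,20)]]:
  r=[onz(b,*B(*p),10) for p in L]; print('edge',r,ang(*r))
```

```text
tabtop [[ 455.1 -158.7   36. ]
 [ 453.8 -167.3   36. ]
 [ 438.  -156.    36. ]
 [ 436.8 -164.8   36. ]] [ 445.9 -161.7   36. ] -8.968531834541839 -8.527911072240267
riv [array([ 469.9, -147. ,    8. ]), array([ 464.8, -182.2,    8. ])] [ 467.3 -164.6    8. ] -8.199353453763038 tab-riv -7.706343352874782
basefront [array([507.8,  37.5,   5. ]), array([516.7, -38.4,   5. ])] [512.2  -0.5   5. ] 6.684686938787749
bar [array([514.8,  34.6,  25. ]), array([522.4, -33.3,  25. ])] [518.6   0.6  25. ] 6.43245432023663
carr [array([555.6,  36.2,  30. ]), array([563.6, -26.4,  30. ])] [559.6   4.9  30. ] 7.319218262010949
holes [array([561.8,  32.7,  30. ]), array([568.5, -21.1,  30. ])] [565.1   5.8  30. ] 7.026861725067917
bolts [array([512.5,  27.4,  10. ]), array([519.8, -27.6,  10. ])] [516.2  -0.1  10. ] 7.52082277176909
edge [array([509.4,  37.4,  10. ]), array([573.1,  43.9,  10. ])] 5.855304836780909
edge [array([518.8, -37.2,  10. ]), array([582.6, -30. ,  10. ])] 6.440227191695154
```

Call:
send_rows([
  [0.005, -0.035, 0],
  [0.01, -0.07, 0],
  [0.015, -0.105, 0],
  [0.02, -0.14, 0],
  [0.023, -0.165, -0.015],
  [0.023, -0.1703, -0.045],
  [0.023, -0.1703, -0.06],
  [0.023, -0.1703, -0.06],
], grip=[0, 0, 0, 0, 0, 0, 0, 0], yaw=[-3, -6, -9, -12, -15.2, -15.2, -15.2, -15.2])

```text
time_s: 3.38
ee_pos: [441.5, -163.6, 69.3]
ee_rot: [-179.9, 0.4, -8.4]
force: [-0.2, -0.6, -0.7]
gripper_width: 45.7
gripper_force: 0.0
```

Call:
send_rows([
  [0, 0, -0.02],
  [0, 0, -0.04],
  [0, 0, -0.05],
  [0, 0, -0.058],
  [0, 0, -0.064],
  [0, 0, -0.064],
  [0, 0, -0.064],
], grip=[0, 0, 0, 0, 0, 0, 0], yaw=[0, 0, 0, 0, 0, 0, 0])

```text
time_s: 3.97
ee_pos: [444.9, -162.6, 8.6]
ee_rot: [180.0, -0.1, -8.1]
force: [0.0, 0.3, -0.7]
gripper_width: 45.6
gripper_force: 0.0
```

Run:
```python
from h import *
grab([('wrist','w4')])
from workcell import env; s=env.state();print(s['ee_pos'],s['ee_rot'],s['force'])
cv2.imwrite('pics/w4c.png',cv2.resize(cv2.imread('pics/w4.png')[60:360,130:430],None,fx=2,fy=2))
```

```text
[ 445.06943068 -162.60152127    8.7652165 ] [ 1.79970930e+02 -9.35669789e-02 -8.14070069e+00] [-0.001232   -0.12106673  1.06653148]
```

View pics/w4c.png

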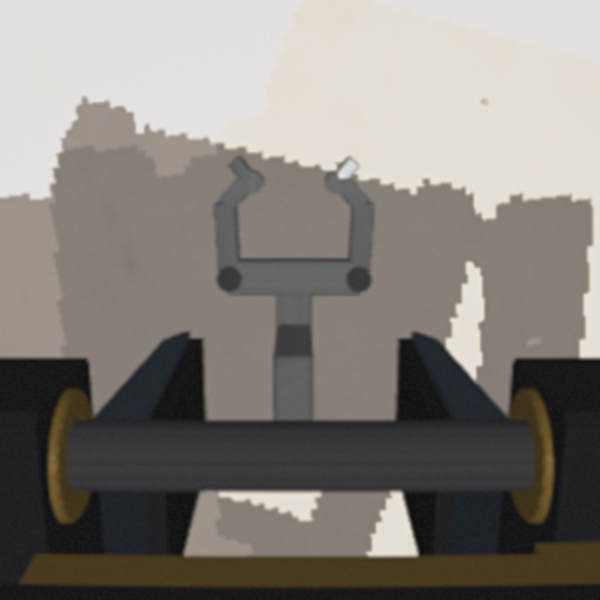

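The tab at (294,380) lies between the fingers (203 to 398), and the jaws are straight ahead. I'll close, then lift.

Call:
send_rows([
  [0, 0, 0],
  [0, 0, 0],
  [0, 0, 0],
  [0, 0, 0],
  [0, 0, 0],
  [0, 0, 0],
  [0, 0, 0],
  [0, 0, 0],
], grip=[-0.4, -0.6, -0.8, -0.9, -0.9, -0.9, -0.9, -0.9], yaw=[0, 0, 0, 0, 0, 0, 0, 0], grip_force=60)

```text
time_s: 4.68
ee_pos: [444.4, -162.2, 8.0]
ee_rot: [180.0, 0.0, -8.1]
force: [-0.4, 0.5, -0.2]
gripper_width: 4.2
gripper_force: 0.0
```

Run:
```python
from h import *
np.set_printoptions(precision=2,suppress=True)
grab([('wrist','w5')])
from workcell import env; s=env.state();print(s['ee_pos'],s['ee_rot'],s['force'],s['gripper_width'],s['gripper_force'])
a,b=load('w4'),load('w5')
# shift of clip between frames
A=cv2.cvtColor(a['frame'],7).astype(np.float32);B=cv2.cvtColor(b['frame'],7).astype(np.float32)
for n,(x,y) in dict(L=(244,199),R=(309,199)).items():
  r=cv2.matchTemplate(B[y-30:y+30,x-30:x+30],A[y-12:y+12,x-12:x+12],5); m=np.array(cv2.minMaxLoc(r)[3])-18; print(n,m,cv2.minMaxLoc(r)[1])
  print(onz(b,x+m[0]+.5,y+m[1]+.2,7))
```

```text
[ 444.35 -162.19    7.96] [180.     0.    -8.13] [-0.38 -0.76 -0.05] 4.570987450543499 0.0
L [ 0 -1] 0.9876478910446167
[ 470.48 -146.5     7.  ]
R [ 1 -1] 0.9855769276618958
[ 465.29 -182.47    7.  ]
```

Run:
```python
from h import *
grab([('side','d5')])
o=np.zeros((600,800,3),np.uint8)
o[:400,:400]=cv2.resize(cv2.imread('pics/w5.png')[120:320,180:380],None,fx=2,fy=2)
i=cv2.imread('pics/d5.png'); o[:500,400:]=cv2.resize(i[230:330,190:270],None,fx=5,fy=5,interpolation=2)
cv2.imwrite('pics/c5.png',o)
```

```text
(no output)
```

View pics/c5.png

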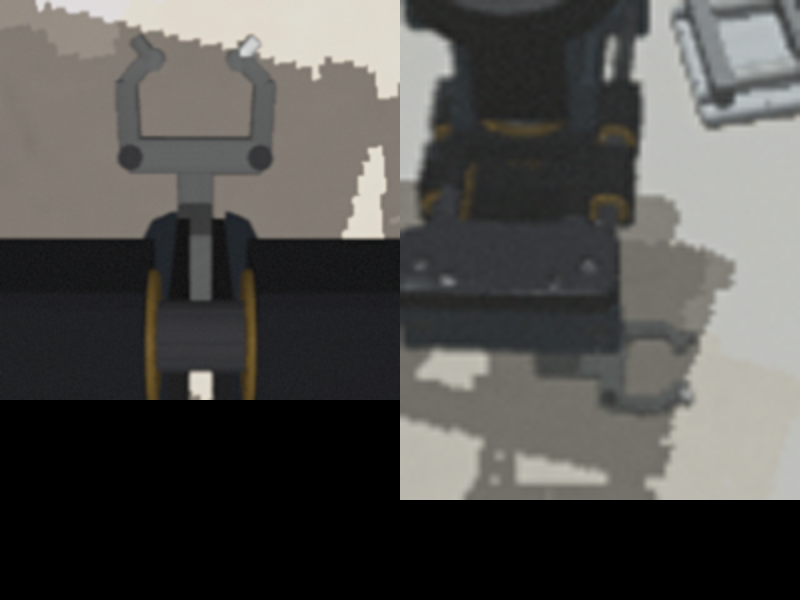

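The wrist crop shows the fingers round the tab, but the width reads 4.5 mm with no force. I'll command fully shut and read it again.

Call:
send_rows([
  [0, 0, 0],
  [0, 0, 0],
  [0, 0, 0],
  [0, 0, 0],
  [0, 0, 0],
  [0, 0, 0],
], grip=[-1, -1, -1, -1, -1, -1], yaw=[0, 0, 0, 0, 0, 0], grip_force=60)

```text
time_s: 5.28
ee_pos: [444.4, -162.2, 8.0]
ee_rot: [180.0, -0.0, -8.1]
force: [0.0, 0.2, 0.2]
gripper_width: 0.8
gripper_force: 0.0
```

Run:
```python
from h import *
np.set_printoptions(precision=2,suppress=True)
from workcell import env; s=env.state();print(s['ee_pos'],s['ee_rot'],s['force'],s['gripper_width'],s['gripper_force'])
a=load('w4');b=load('w5')
# predicted pixels of tab top, TCP-plane pad front corners
for z in (0,8,36): print(z,proj(b,[[445.9,-161.7,z],[455,-163,z]]))
c,sn=np.cos(np.radians(-8.1)),np.sin(np.radians(-8.1))
for z in (8,36,60): print('pad',z,proj(b,[[444.35+16*c-y*sn,-162.2+16*sn+y*c,z] for y in(5,-5,2.3,-2.3)]))
```

```text
[ 444.38 -162.2     7.99] [179.99  -0.    -8.13] [0.02 0.25 0.23] 0.8187947782743877 0.0
0 [[278.27 232.94]
 [278.23 217.69]]
8 [[278.22 237.16]
 [278.19 221.39]]
36 [[278.04 254.67]
 [278.   236.8 ]]
pad 8 [[270.39 212.08]
 [288.49 212.05]
 [275.28 212.07]
 [283.6  212.06]]
pad 36 [[269.04 226.22]
 [289.84 226.18]
 [274.66 226.21]
 [284.22 226.19]]
pad 60 [[267.51 242.17]
 [291.36 242.13]
 [273.95 242.16]
 [284.92 242.14]]
```

Run:
```python
from h import *
from workcell import env; print(env.grasp_offset)
grab([('scene','s6'),('wrist','w6')])
d=load('s6'); i=cv2.imread('pics/s6.png')
P=proj(d,[[444.4,-162.2,8],[446,-162,36],[446,-162,0]]);print(P)
x0,y0=int(P[0][0]-30),int(P[0][1]-45)
t=cv2.resize(i[y0:y0+75,x0:x0+60],None,fx=8,fy=8,interpolation=2)[:600,:400].copy() if 0 else cv2.resize(i[y0:y0+75,x0:x0+50],None,fx=8,fy=8,interpolation=2)
t=cv2.convertScaleAbs(t,alpha=1.5)
for p,c in zip(P,[(0,0,255),(0,255,0),(255,0,0)]): cv2.circle(t,tuple(int(v) for v in ((p-[x0,y0])*8)),5,c,1)
o=np.zeros((600,800,3),np.uint8); o[:,:400]=t
o[:,400:]=cv2.convertScaleAbs(cv2.resize(cv2.imread('pics/w6.png')[180:330,230:330],None,fx=4,fy=4,interpolation=2),alpha=1.5)
cv2.imwrite('pics/c6.png',o)
```

```text
18.8
[[373.88869121 232.82286794]
 [374.50973642 222.18882285]
 [373.01301715 235.50313238]]
```

View pics/c6.png

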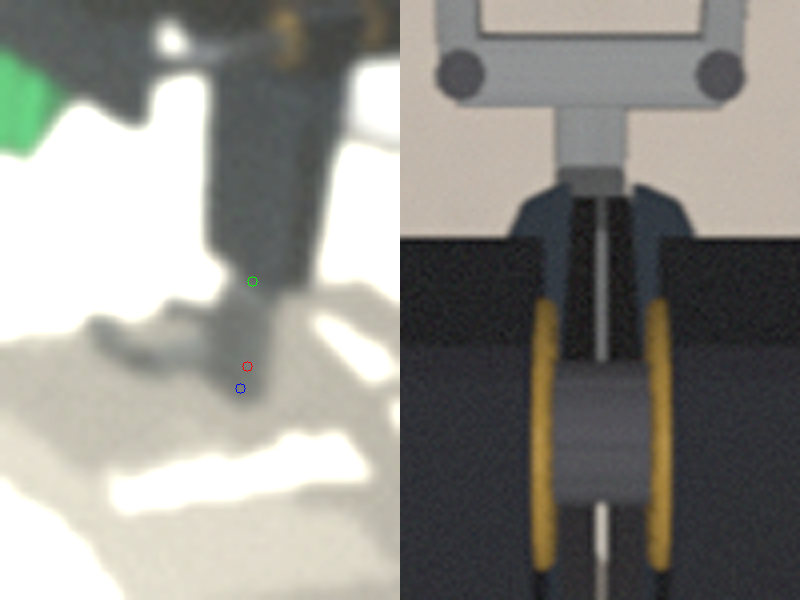

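The scene crop shows the closed fingers ending at about the tab's top (row 285, z ≈ 36). The real fingertips are therefore about 30 mm higher than the reported TCP. I'll reopen and go down in small steps, watching the force.

Call:
send_rows([
  [0, 0, 0],
  [0, 0, 0],
  [0, 0, 0],
  [0, 0, 0],
  [0, 0, 0],
  [0, 0, -0.004],
  [0, 0, -0.008],
  [0, 0, -0.008],
], grip=[0, 0, 0, 0, 0, 0, 0, 0], yaw=[0, 0, 0, 0, 0, 0, 0, 0])

```text
time_s: 6.05
ee_pos: [443.7, -161.9, -0.9]
ee_rot: [-180.0, 0.1, -8.1]
force: [0.1, 0.9, -0.0]
gripper_width: 45.4
gripper_force: 0.0
```

Call:
send_rows([
  [0, 0, -0.003],
  [0, 0, -0.006],
  [0, 0, -0.006],
  [0, 0, -0.006],
], grip=[0, 0, 0, 0], yaw=[0, 0, 0, 0])

```text
time_s: 6.38
ee_pos: [444.2, -162.1, -6.3]
ee_rot: [-180.0, 0.0, -8.1]
force: [0.6, -0.1, 0.9]
gripper_width: 45.7
gripper_force: 0.0
```

Call:
send_rows([
  [0, 0, -0.003],
  [0, 0, -0.006],
  [0, 0, -0.009],
  [0, 0, -0.012],
  [0, 0, -0.012],
  [0, 0, -0.012],
], grip=[0, 0, 0, 0, 0, 0], yaw=[0, 0, 0, 0, 0, 0])

```text
time_s: 6.88
ee_pos: [444.2, -162.1, -18.3]
ee_rot: [-180.0, 0.0, -8.1]
force: [-0.7, 0.3, -0.1]
gripper_width: 45.5
gripper_force: 0.0
```

Call:
send_rows([
  [0, 0, -0.002],
  [0, 0, -0.004],
  [0, 0, -0.004],
  [0, 0, -0.004],
], grip=[0, 0, 0, 0], yaw=[0, 0, 0, 0])

```text
time_s: 7.22
ee_pos: [444.3, -162.2, -22.1]
ee_rot: [180.0, 0.0, -8.1]
force: [-0.5, -0.8, -0.1]
gripper_width: 45.7
gripper_force: 0.0
```

Run:
```python
from h import *
grab([('wrist','w7'),('scene','s7')])
from workcell import env; s=env.state();print(s['ee_pos'],s['force'])
a=load('w7')
# tip row prediction if true camera pose is right: find pad front rows for true tip heights
for z in(4,8,12,16): print(z,proj(a,[[444.4+16*.99-22.8*-.141,-162.2-16*.141+22.8*.99,z]]))
o=np.zeros((600,800,3),np.uint8)
o[:,:400]=cv2.convertScaleAbs(cv2.resize(cv2.imread('pics/s7.png')[188:263,343:393],None,fx=8,fy=8,interpolation=2),alpha=1.5)
o[:400,400:]=cv2.resize(cv2.imread('pics/w7.png')[150:350,180:380],None,fx=2,fy=2)
cv2.imwrite('pics/c7.png',o)
```

```text
[ 444.4087613  -162.22847658  -21.99639284] [-0.26571733  0.81868804  1.15501306]
4 [[232.54784199 224.92371128]]
8 [[231.5383896  227.24125549]]
12 [[230.48490379 229.66055476]]
16 [[229.38446387 232.18840531]]
```

View pics/c7.png

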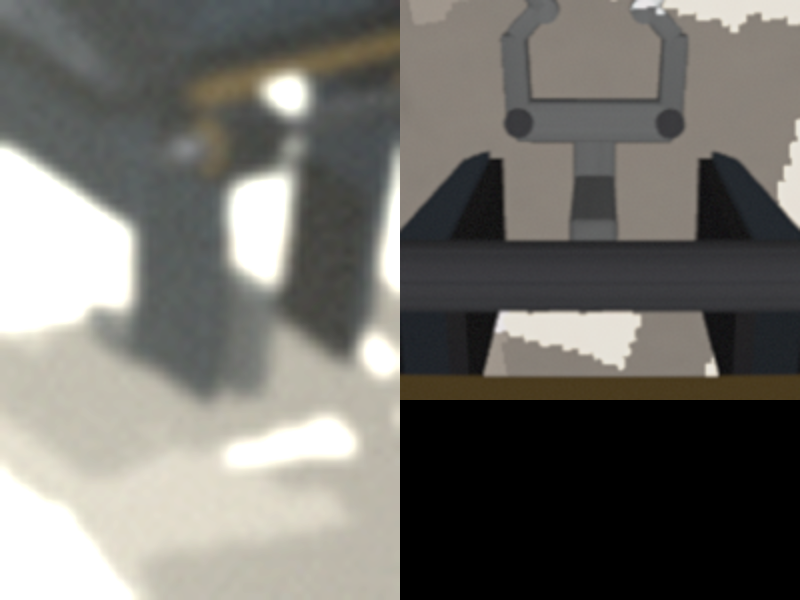

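The scene crop shows the fingers straddling the tab near the worktop, and the wrist crop has the tab (594,210) between the fingers (503 to 698). I'll close on the tab.

Call:
send_rows([
  [0, 0, 0],
  [0, 0, 0],
  [0, 0, 0],
  [0, 0, 0],
  [0, 0, 0],
  [0, 0, 0],
  [0, 0, 0],
  [0, 0, 0],
], grip=[-0.3, -0.5, -0.7, -0.8, -0.9, -1, -1, -1], yaw=[0, 0, 0, 0, 0, 0, 0, 0], grip_force=60)

```text
time_s: 7.98
ee_pos: [444.3, -162.2, -22.0]
ee_rot: [180.0, 0.0, -8.1]
force: [0.7, -0.0, 1.1]
gripper_width: 9.4
gripper_force: 60.0
```

Call:
send_rows([
  [0, 0, 0.005],
  [0, 0, 0.02],
  [0, 0, 0.04],
  [0, 0, 0.06],
  [0, 0, 0.064],
  [0, 0, 0.064],
  [0, 0, 0.064],
  [0, 0, 0.064],
], grip=[-1, -1, -1, -1, -1, -1, -1, -1], yaw=[0, 0, 0, 0, 0, 0, 0, 0])

```text
time_s: 8.65
ee_pos: [443.4, -161.8, 40.9]
ee_rot: [-180.0, 0.1, -8.1]
force: [-0.3, 0.0, -1.1]
gripper_width: 9.4
gripper_force: 60.0
```

Run:
```python
from h import *
np.set_printoptions(precision=2,suppress=True)
grab([('wrist','w8')])
from workcell import env; s=env.state();print(s['ee_pos'],s['ee_rot'],s['force'],s['gripper_width'],s['gripper_force'])
a,b=load('w7'),load('w8')
A=cv2.cvtColor(a['frame'],7);B=cv2.cvtColor(b['frame'],7)
L=[]
for n,(u,v) in dict(L=(518,122),R=(670,122)).items():
  x,y=180+(u-400)//2,150+v//2
  r=cv2.matchTemplate(B[y-30:y+30,x-30:x+30],A[y-12:y+12,x-12:x+12],5); m=np.array(cv2.minMaxLoc(r)[3])-18; print(n,m,cv2.minMaxLoc(r)[1])
  L.append(onz(b,x+m[0],y+m[1],64+7)); print(L[-1])
L=np.array(L);m=L.mean(0);d=L[0]-L[1];yaw=np.degrees(np.arctan2(d[1],d[0]))-90
t=np.radians(s['ee_rot'][2]);R=np.array([[np.cos(t),np.sin(t)],[-np.sin(t),np.cos(t)]])
print('mid rel TCP in tool axes',R@(m[:2]-s['ee_pos'][:2]),'yaw',yaw,'dist',np.linalg.norm(d))
```

```text
[ 443.37 -161.81   40.82] [-179.97    0.15   -8.12] [ 0.32 -0.04 -0.87] 9.42153361222785 59.99951183795929
L [3 0] 0.983488142490387
[ 469.75 -147.82   71.  ]
R [3 0] 0.9852070212364197
[ 464.64 -183.23   71.  ]
mid rel TCP in tool axes [24.11 -0.31] yaw -8.20334505011489 dist 35.77342402242061
```

Call:
send_rows([
  [0.003, 0.02, 0],
  [0.008, 0.05, 0],
  [0.015, 0.08, 0],
  [0.025, 0.11, 0],
  [0.035, 0.14, 0],
  [0.05, 0.158, 0],
  [0.06, 0.1614, 0],
  [0.0645, 0.1614, 0],
], grip=[-1, -1, -1, -1, -1, -1, -1, -1], yaw=[2, 5, 8, 11, 13, 15, 15, 15])

```text
time_s: 9.37
ee_pos: [510.0, 0.1, 41.2]
ee_rot: [180.0, 0.0, 7.0]
force: [0.8, -0.5, -0.9]
gripper_width: 9.7
gripper_force: 60.0
```

Call:
send_rows([
  [0, 0, 0],
  [0, 0, 0],
  [0, 0, 0],
  [0, 0, 0],
  [0, 0, 0],
  [0, 0, 0],
], grip=[-1, -1, -1, -1, -1, -1], yaw=[0, 0, 0, 0, 0, 0])

```text
time_s: 9.87
ee_pos: [508.5, -1.3, 42.1]
ee_rot: [180.0, 0.0, 6.8]
force: [-1.6, 0.3, -0.7]
gripper_width: 9.4
gripper_force: 60.0
```

Run:
```python
from h import *
np.set_printoptions(precision=2,suppress=True)
grab([('wrist','w9'),('side','d9'),('scene','s9')])
from workcell import env; s=env.state();print(s['ee_pos'],s['ee_rot'],s['force'],s['gripper_width'],s['gripper_force'])
b=load('w9')
print(proj(b,[[594.4,9.2,81],[594.4,9.2,67],[549.7,3.8,67]]))
t=np.radians(s['ee_rot'][2]);c,sn=np.cos(t),np.sin(t)
X=lambda x,y,z:[s['ee_pos'][0]+c*x-sn*y,s['ee_pos'][1]+sn*x+c*y,z]
print('rivets pred',proj(b,[X(24.1,17.6,71),X(24.1,-18.2,71)]))
# find head circle: dark ellipse
g=cv2.cvtColor(b['frame'],7); p=proj(b,[[594.4,9.2,81]])[0]; 
x,y=int(p[0]),int(p[1]); r=g[max(0,y-50):y+50,x-60:x+60]; print(r.shape, max(0,y-50),x-60)
h=cv2.HoughCircles(cv2.medianBlur(r,3),cv2.HOUGH_GRADIENT,1,10,param1=100,param2=15,minRadius=10,maxRadius=45); print(h)
```

```text
[508.78  -0.99  42.08] [179.99  -0.01   6.86] [-0.52  0.29 -0.95] 9.786725642008573 59.99950110912323
[[278.64  68.98]
 [278.71  72.89]
 [279.   172.4 ]]
rivets pred [[241.62 209.6 ]
 [317.22 209.45]]
(100, 120) 18 218
[[[59.5 54.5 40. ]
  [66.5 46.5 42.2]
  [51.5 48.5 44.4]
  [73.5 54.5 44.4]
  [57.5 70.5 32.2]
  [36.5 59.5 38.6]
  [39.5 38.5 38.8]
  [68.5 68.5 29.9]
  [47.5 63.5 29.7]
  [57.5 39.5 37.8]
  [74.5 40.5 32.2]
  [84.5 73.5 25.2]
  [35.5 73.5 25.2]
  [78.5 65.5 23.1]
  [45.5 74.5 22.2]
  [41.5 48.5 23.2]
  [83.5 45.5 17.6]
  [70.5 27.5 15.5]]]
```

Call:
send_rows([
  [0.004, 0.0008, 0],
  [0.01, 0.0015, 0],
  [0.015, 0.0021, 0],
  [0.0199, 0.0027, 0],
  [0.0199, 0.0027, 0],
  [0.0199, 0.0027, 0],
], grip=[-1, -1, -1, -1, -1, -1], yaw=[0, 0, 0, 0, 0, 0])

```text
time_s: 10.52
ee_pos: [529.1, 2.0, 41.8]
ee_rot: [180.0, 0.0, 6.9]
force: [0.1, 0.4, -1.1]
gripper_width: 9.5
gripper_force: 60.0
```

Call:
send_rows([
  [0.001, 0.0001, 0],
  [0.002, 0.0002, 0],
  [0.003, 0.0004, 0],
  [0.004, 0.0005, 0],
  [0.005, 0.0006, 0],
  [0.006, 0.0007, 0],
], grip=[-1, -1, -1, -1, -1, -1], yaw=[0, 0, 0, 0, 0, 0])

```text
time_s: 11.02
ee_pos: [534.7, 2.5, 42.0]
ee_rot: [180.0, 0.0, 6.9]
force: [-0.2, -1.3, -0.8]
gripper_width: 9.4
gripper_force: 60.0
```

Call:
send_rows([
  [0.001, 0.0001, 0],
  [0.002, 0.0002, 0],
  [0.003, 0.0004, 0],
  [0.004, 0.0005, 0],
  [0.004, 0.0005, 0],
], grip=[-1, -1, -1, -1, -1], yaw=[0, 0, 0, 0, 0])

```text
time_s: 11.43
ee_pos: [538.3, 3.0, 41.7]
ee_rot: [180.0, 0.1, 6.9]
force: [-2.0, -1.0, -1.0]
gripper_width: 9.4
gripper_force: 60.0
```

Call:
send_rows([
  [0.001, 0.0001, 0],
  [0.002, 0.0002, 0],
  [0.003, 0.0004, 0],
  [0.003, 0.0004, 0],
], grip=[-1, -1, -1, -1], yaw=[0, 0, 0, 0])

```text
time_s: 11.77
ee_pos: [541.9, 3.5, 41.9]
ee_rot: [180.0, -0.0, 6.9]
force: [-2.1, -1.8, -2.0]
gripper_width: 9.5
gripper_force: 60.0
```

Call:
send_rows([
  [0.001, 0.0001, 0],
  [0.002, 0.0002, 0],
  [0.003, 0.0004, 0],
  [0.003, 0.0004, 0],
], grip=[-1, -1, -1, -1], yaw=[0, 0, 0, 0])

```text
time_s: 12.1
ee_pos: [545.2, 3.9, 42.0]
ee_rot: [180.0, -0.0, 6.9]
force: [-3.3, -2.2, -1.2]
gripper_width: 9.4
gripper_force: 60.0
```

Call:
send_rows([
  [0.001, 0, 0],
  [0.002, 0, 0],
  [0.003, 0, 0],
  [0.003, 0, 0],
], grip=[-1, -1, -1, -1], yaw=[0, 0, 0, 0])

```text
time_s: 12.43
ee_pos: [548.1, 4.0, 42.0]
ee_rot: [-180.0, -0.0, 6.9]
force: [-2.1, -1.0, -0.5]
gripper_width: 10.0
gripper_force: 60.0
```

Call:
send_rows([
  [0.001, 0.0001, 0],
  [0.002, 0.0002, 0],
  [0.003, 0.0004, 0],
  [0.003, 0.0004, 0],
], grip=[-1, -1, -1, -1], yaw=[0, 0, 0, 0])

```text
time_s: 12.77
ee_pos: [551.1, 4.3, 42.0]
ee_rot: [180.0, -0.0, 6.9]
force: [-1.9, -0.5, -0.0]
gripper_width: 9.5
gripper_force: 60.0
```

Call:
send_rows([
  [0.001, 0.0001, 0],
  [0.002, 0.0002, 0],
  [0.003, 0.0004, 0],
  [0.003, 0.0004, 0],
], grip=[-1, -1, -1, -1], yaw=[0, 0, 0, 0])

```text
time_s: 13.1
ee_pos: [554.1, 4.7, 42.0]
ee_rot: [180.0, -0.0, 6.9]
force: [-2.5, -1.1, -0.4]
gripper_width: 9.2
gripper_force: 60.0
```

Call:
send_rows([
  [0.001, 0.0001, 0],
  [0.002, 0.0002, 0],
  [0.003, 0.0004, 0],
  [0.003, 0.0004, 0],
], grip=[-1, -1, -1, -1], yaw=[0, 0, 0, 0])

```text
time_s: 13.43
ee_pos: [556.2, 5.0, 41.8]
ee_rot: [180.0, 0.1, 6.9]
force: [-5.2, -0.9, -0.4]
gripper_width: 9.6
gripper_force: 60.0
```

Call:
send_rows([
  [0.001, 0.0001, 0],
  [0.002, 0.0002, 0],
  [0.002, 0.0002, 0],
  [0.002, 0.0002, 0],
], grip=[-1, -1, -1, -1], yaw=[0, 0, 0, 0])

```text
time_s: 13.77
ee_pos: [557.2, 5.2, 41.4]
ee_rot: [-180.0, 0.2, 6.9]
force: [-6.1, -1.4, -1.1]
gripper_width: 9.5
gripper_force: 60.0
```

Call:
send_rows([
  [0.001, 0.0001, 0],
  [0.002, 0.0002, 0],
  [0.002, 0.0002, 0],
  [0.002, 0.0002, 0],
], grip=[-1, -1, -1, -1], yaw=[0, 0, 0, 0])

```text
time_s: 14.1
ee_pos: [558.2, 5.3, 41.2]
ee_rot: [-180.0, 0.3, 6.9]
force: [-7.3, -1.4, -0.6]
gripper_width: 9.3
gripper_force: 60.0
```

Call:
send_rows([
  [0.001, 0.0001, 0.0003],
  [0.002, 0.0002, 0.0006],
  [0.003, 0.0003, 0.0006],
  [0.003, 0.0003, 0.0006],
], grip=[-1, -1, -1, -1], yaw=[0, 0, 0, 0])

```text
time_s: 14.43
ee_pos: [559.8, 5.5, 41.3]
ee_rot: [-180.0, 0.5, 6.9]
force: [-9.4, -1.7, -0.2]
gripper_width: 9.8
gripper_force: 60.0
```

Call:
send_rows([
  [0.001, 0.0001, 0.0002],
  [0.002, 0.0002, 0.0004],
  [0.002, 0.0002, 0.0004],
  [0.002, 0.0002, 0.0004],
], grip=[-1, -1, -1, -1], yaw=[0, 0, 0, 0])

```text
time_s: 14.77
ee_pos: [560.8, 5.6, 41.4]
ee_rot: [-180.0, 0.6, 6.9]
force: [-10.1, -1.7, -0.6]
gripper_width: 9.6
gripper_force: 60.0
```

Call:
send_rows([
  [0.001, 0.0001, 0.0002],
  [0.002, 0.0002, 0.0004],
  [0.002, 0.0002, 0.0004],
  [0.002, 0.0002, 0.0004],
], grip=[-1, -1, -1, -1], yaw=[0, 0, 0, 0])

```text
time_s: 15.1
ee_pos: [562.1, 5.8, 41.6]
ee_rot: [-180.0, 0.7, 6.9]
force: [-11.8, -2.5, -0.7]
gripper_width: 9.6
gripper_force: 60.0
```

Call:
send_rows([
  [0.001, 0.0001, 0.0002],
  [0.002, 0.0002, 0.0003],
  [0.002, 0.0002, 0.0003],
  [0.002, 0.0002, 0.0003],
], grip=[-1, -1, -1, -1], yaw=[0, 0, 0, 0])

```text
time_s: 15.43
ee_pos: [563.3, 6.0, 41.7]
ee_rot: [-180.0, 0.8, 6.9]
force: [-11.9, -2.7, -1.1]
gripper_width: 9.6
gripper_force: 60.0
```

Call:
send_rows([
  [0.001, 0.0001, 0.0001],
  [0.002, 0.0002, 0.0002],
  [0.002, 0.0002, 0.0002],
  [0.002, 0.0002, 0.0002],
], grip=[-1, -1, -1, -1], yaw=[0, 0, 0, 0])

```text
time_s: 15.77
ee_pos: [566.8, 6.3, 42.2]
ee_rot: [-180.0, 0.6, 6.9]
force: [-5.4, -1.3, -1.5]
gripper_width: 9.7
gripper_force: 60.0
```

Call:
send_rows([
  [0.001, 0.0001, 0.0001],
  [0.001, 0.0001, 0.0001],
  [0.001, 0.0001, 0.0001],
  [0.001, 0.0001, 0.0001],
], grip=[-1, -1, -1, -1], yaw=[0, 0, 0, 0])

```text
time_s: 16.1
ee_pos: [573.3, 6.9, 44.0]
ee_rot: [-180.0, -0.0, 6.9]
force: [-2.1, 1.8, -2.4]
gripper_width: 9.5
gripper_force: 60.0
```

Snapped: the force dropped. I'll take the height compensation back out and push gently to confirm it's home.

Call:
send_rows([
  [0, 0, -0.001],
  [0, 0, -0.0018],
  [0, 0, -0.0018],
  [0, 0, -0.0018],
], grip=[-1, -1, -1, -1], yaw=[0, 0, 0, 0])

```text
time_s: 16.43
ee_pos: [573.1, 6.8, 42.3]
ee_rot: [-180.0, -0.0, 6.9]
force: [-2.2, -0.3, 0.5]
gripper_width: 9.6
gripper_force: 60.0
```

Call:
send_rows([
  [0.001, 0.0001, 0],
  [0.002, 0.0002, 0],
  [0.003, 0.0004, 0],
  [0.003, 0.0004, 0],
  [0.003, 0.0004, 0],
], grip=[-1, -1, -1, -1, -1], yaw=[0, 0, 0, 0, 0])

```text
time_s: 16.85
ee_pos: [575.0, 7.0, 41.9]
ee_rot: [-180.0, 0.1, 6.9]
force: [-3.1, 0.1, 0.2]
gripper_width: 10.0
gripper_force: 60.0
```

Call:
send_rows([
  [0.001, 0.0001, 0],
  [0.002, 0.0002, 0],
  [0.003, 0.0004, 0],
  [0.003, 0.0004, 0],
  [0.003, 0.0004, 0],
], grip=[-1, -1, -1, -1, -1], yaw=[0, 0, 0, 0, 0])

```text
time_s: 17.27
ee_pos: [576.7, 7.2, 41.6]
ee_rot: [-180.0, 0.3, 6.9]
force: [-6.3, -0.5, 1.1]
gripper_width: 9.5
gripper_force: 60.0
```

Run:
```python
from h import *
from workcell import env
np.set_printoptions(precision=2,suppress=True)
for i in range(4):
    grab([('wrist','w10')]); s=env.state(); print(s['ee_pos'],s['force'])
b=load('w10'); g=cv2.cvtColor(b['frame'],7)
t=np.radians(s['ee_rot'][2]);c,sn=np.cos(t),np.sin(t)
# head predicted if home: origin at TCP+41.1
for z in (81,): p=proj(b,[[s['ee_pos'][0]+c*41.1,s['ee_pos'][1]+sn*41.1,z],[s['ee_pos'][0]+c*41.1+17,s['ee_pos'][1]+sn*41.1,z]]); print(p)
x,y=map(int,p[0]); r=g[y-60:y+60,x-70:x+70]
h=cv2.HoughCircles(cv2.medianBlur(r,3),3,1,10,param1=80,param2=15,minRadius=30,maxRadius=50); print(h[0,:6]+[x-70,y-60,0])
```

```text
[576.73   7.25  41.59] [-6.75 -0.87  0.21]
[576.7    7.26  41.6 ] [-6.67 -0.58  0.49]
[576.72   7.26  41.62] [-7.22 -0.95 -0.06]
[576.73   7.24  41.62] [-7.19 -0.05  0.75]
[[279.39 178.38]
 [284.11 139.16]]
[[276.5 181.5  49.4]
 [292.5 177.5  49.4]
 [281.5 169.5  48.3]
 [266.5 184.5  48.3]
 [270.5 170.5  42.7]
 [288.5 187.5  48.3]]
```

The unloaded-equivalent TCP is about 572 against an expected 571.5 to 572.3, and the force rises at the mount's stiffness, so the clip is home. I'll relax the push, then release.

Call:
send_rows([
  [-0.001, -0.0001, 0],
  [-0.002, -0.0002, 0],
  [-0.003, -0.0004, 0],
  [-0.004, -0.0005, 0],
  [-0.005, -0.0006, 0],
  [-0.005, -0.0006, 0],
  [-0.005, -0.0006, 0],
], grip=[-1, -1, -1, -1, -1, -1, -1], yaw=[0, 0, 0, 0, 0, 0, 0])

```text
time_s: 18.05
ee_pos: [574.2, 6.9, 42.3]
ee_rot: [180.0, -0.0, 6.9]
force: [-3.2, -0.3, -1.4]
gripper_width: 9.5
gripper_force: 60.0
```

Call:
send_rows([
  [-0.001, -0.0001, 0],
  [-0.0015, -0.0002, 0],
  [-0.0015, -0.0002, 0],
  [-0.0015, -0.0002, 0],
  [-0.0015, -0.0002, 0],
], grip=[-1, -1, -1, -1, -1], yaw=[0, 0, 0, 0, 0])

```text
time_s: 18.47
ee_pos: [572.9, 6.7, 42.5]
ee_rot: [180.0, -0.1, 6.9]
force: [-1.1, 1.3, -0.9]
gripper_width: 9.6
gripper_force: 60.0
```

Call:
send_rows([
  [0, 0, 0],
  [0, 0, 0],
  [0, 0, 0],
  [0, 0, 0],
  [0, 0, 0],
  [0, 0, 0],
  [0, 0, 0],
  [0, 0, 0],
], grip=[-0.7, -0.6, -0.5, -0.4, -0.3, -0.2, -0.2, -0.2], yaw=[0, 0, 0, 0, 0, 0, 0, 0], grip_force=20)

```text
time_s: 19.13
ee_pos: [572.3, 6.7, 42.2]
ee_rot: [180.0, -0.0, 6.9]
force: [0.6, 0.1, 0.2]
gripper_width: 36.4
gripper_force: 0.0
```

Call:
send_rows([
  [0, 0, 0.008],
  [0, 0, 0.02],
  [0, 0, 0.04],
  [0, 0, 0.065],
  [-0.02, 0, 0.09],
  [-0.04, 0, 0.09],
  [-0.04, 0, 0.09],
], grip=[-0.2, -0.2, -0.2, -0.2, -0.2, -0.2, -0.2], yaw=[0, 0, 0, 0, 0, 0, 0])

```text
time_s: 19.72
ee_pos: [530.0, 6.7, 134.4]
ee_rot: [180.0, -0.0, 6.9]
force: [-0.3, 0.2, 0.5]
gripper_width: 36.5
gripper_force: 0.0
```

Run:
```python
from h import *
np.set_printoptions(precision=1,suppress=True)
grab([('wrist','w11'),('scene','s11'),('side','d11')])
from workcell import env; s=env.state();print(s['ee_pos'],s['ee_rot'],s['force'],s['gripper_width'])
b=load('w11'); g=cv2.cvtColor(b['frame'],7); u=np.array([.9928,.12]); v=np.array([-.12,.9928])
o=np.array([572.3,6.8])+41.1*u
P=lambda x,y,z:proj(b,[[*(o+x*u+y*v),z]])[0]
print('pred head',P(0,0,81),P(0,17,81),'tab',P(-39,0,100),'riv',P(-17,17.9,71),P(-17,-17.9,71))
a=load('w8'); A=cv2.cvtColor(a['frame'],7)
for n,(uu,vv),q in(('L',(518,122),P(-17,17.9,71)),('R',(670,122),P(-17,-17.9,71))):
  x,y=180+(uu-400)//2+3,150+vv//2; X,Y=map(int,q); sc=abs(P(-17,17.9,71)-P(-17,-17.9,71))[0]/76
  T=cv2.resize(A[y-10:y+10,x-10:x+10],None,fx=sc,fy=sc); k=T.shape[0]//2
  r=cv2.matchTemplate(g[Y-30:Y+30,X-30:X+30],T,5); m=np.array(cv2.minMaxLoc(r)[3])-30+k; print(n,m,cv2.minMaxLoc(r)[1],onz(b,X+m[0],Y+m[1],71))
x,y=map(int,P(0,0,81)); r=g[max(0,y-50):y+50,x-60:x+60]
h=cv2.HoughCircles(cv2.medianBlur(r,3),3,1,8,param1=80,param2=12,minRadius=24,maxRadius=32); 
print(h[0,:4]+[x-60,max(0,y-50),0] if h is not None else None)
```

```text
[532.8   6.7 132.3] [180.   -0.1   6.9] [ 0.7 -0.1  0.1] 36.32351899593739
pred head [287.   92.3] [260.9  92.3] tab [287.4 154.9] riv [260.6 118.8] [312.7 118.8]
L [-10  19] 0.8313857316970825 [581.   33.4  71. ]
R [-20 -23] 0.7292850613594055 [612.4   8.   71. ]
[[286.5  92.5  25.8]
 [283.5 100.5  31.4]
 [278.5  92.5  31.4]
 [293.5  97.5  31.4]]
```

The head circle found at (286.5,92.5) matches the home prediction (287,92.3). I'll check the clip's own outline by number, since the picture allowance is used up.

Run:
```python
from h import *
b=load('w11'); g=cv2.GaussianBlur(cv2.cvtColor(b['frame'],7).astype(np.float32),(3,3),0)
G=np.hypot(cv2.Sobel(g,5,1,0),cv2.Sobel(g,5,0,1))
u=np.array([.9928,.12]); v=np.array([-.12,.9928]); o=np.array([572.3,6.8])+41.1*u
L=np.linspace(-1,1,25)
tab=[(-39+9*s,y,100) for s in L for y in(-5,5)]+[(x,5*s,100) for s in L for x in(-48,-30)]
br=[(-22,y,70) for y in np.r_[-18:-6,7:18]]
th=np.linspace(0,2*np.pi,60); head=[(17*np.cos(t),17*np.sin(t),81) for t in th]
for n,pts in(('tab',tab),('bridge rear',br),('head',head)):
  q=np.array(pts); best=[]
  for dx in np.arange(-10,10.1,.5):
    for dy in np.arange(-4,4.1,.5):
      X=np.c_[o+np.outer(q[:,0]+dx,u)+np.outer(q[:,1]+dy,v),q[:,2]]
      p=proj(b,X).astype(np.float32)
      best.append((float(cv2.remap(G,p[:,:1],p[:,1:],1).mean()),dx,dy))
  print(n,[tuple(map(lambda t:round(float(t),1),k)) for k in sorted(best)[::-1][:4]])
```

```text
tab [(125.6, 9.0, 0.0), (124.3, 9.0, -0.5), (120.4, 9.0, 0.5), (117.8, 9.5, 0.0)]
bridge rear [(206.8, -0.5, 2.5), (206.4, -0.5, 3.0), (206.4, -0.5, 2.0), (204.9, -0.5, 1.5)]
head [(99.3, -1.0, 1.5), (99.0, -0.5, 1.0), (99.0, -1.0, -1.5), (98.1, -0.5, 1.5)]
```

```bash
python3 -c "
from workcell import env
print(env.job_done())"
```

```text
the job is handed in; nothing more can be done
None
```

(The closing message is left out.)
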